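# Clear the sanding block and hold the glue-up cam clamp at full lift

### The job

The sanding block is lying in the swing of the cam clamp's lever: before you move the lever, take the block out and lay it flat in the open wooden tray. Then swing the lever round by its upright knob to the cam's highest lift point, where the lever points straight away from the jaw, square to it, and finish while still holding it there with the fingers, because it springs back when let go. Leave the glue bottle, the varnish jar and the screwdriver where they are.

Things in the scene. Friction and masses are not known exactly. Their poses are not given: they have to be found in the camera images.
- fixture: Gluing fixture fixed to the bench: plywood board 18 mm thick, x -170 to +130, y -100 to +170 mm about the origin, with cam, sliding jaw, two-strip blank and fence. Origin on the bench below the cam pivot; x points from the pivot squarely to the jaw (its pressing direction), y along the jaw, z up. Jaw, blank and fence lie at x +30 to +127 mm, up to 52 mm above the bench.
- pivot (a point): Centre of the cam's vertical pivot bolt, 45 mm above the bench, on the fixture's z axis.
- knob (a point): Centre of the top face of the lever's upright round knob, 95 mm above the bench, 130 mm from the pivot axis. The knob is 24 mm in diameter, 45 to 95 mm above the bench, on a flat wooden lever bar 22 mm wide, 31 to 45 mm above the bench (13 mm clear of the board).
- cam_lever (a joint): Lever angle about the vertical pivot, rad, counterclockwise from above; stops -0.15 and 2.5. Direction pivot to knob = 1.242 + value, counterclockwise from the fixture's +x. Highest lift at 1.90 (along -x), then the jaw slackens. Starts at 0.05 to 0.30. Spring 0.22 N m/rad about 0.18, friction about 0.1 N m: springs back most of the way if let go; 2 to 4 N at the knob at 1.90.
- jaw (a joint): Travel of the jaw towards the blank, m, driven by the cam: 0 at lever angle 0, about 0.010 at highest lift.
- sanding_block: Loose cork sanding block with a dark abrasive underside, 90 (x) x 45 (y) x 32 (z) mm, about 0.12 kg, lying flat on the fixture's board in the lever's path. Origin at the centre of its underside (18 mm above the bench at the start).
- tray: Open shallow wooden tray fixed on the bench, 210 (x) x 160 (y) x 28 (z) mm outside, walls and floor about 6 mm. Origin at the centre of its underside.
- tray_in (a point): Centre of the tray's inner floor, axes as the tray's; the inside is 198 (x) x 148 (y) mm, walls rise 22 mm above it.
- glue_bottle: White glue bottle, 56 mm in diameter, 130 mm tall, standing; origin at the centre of its base. To be left alone.
- varnish_jar: Amber glass jar, 60 mm in diameter, 75 mm tall, standing; origin at the centre of its base. To be left alone.
- screwdriver: Screwdriver lying on the bench to the left of the fixture, about 200 mm long, its length along its x; origin at the middle of its underside. To be left alone.
Things that resemble listed ones, but are neither listed nor needed, are in the scene too. What is shaped like the sanding_block but pink or yellow is not meant.

How it is judged:
On the way, in this order (a step that is already met when the one before it is completed fails the run):
1. the sanding block lies flat in the tray, released and at rest (x of sanding_block in the frame of tray_in between -0.085 and 0.085 m and y of sanding_block in the frame of tray_in between -0.06 and 0.06 m and z of sanding_block in the frame of tray_in below 0.01 m and angle between sanding_block's own z axis and vertical below 0.15 rad and linear speed of sanding_block below 0.03 m/s and contact force between the fingers and sanding_block below 0.1 N), for 0.2 s.
2. the lever stands still at the cam's highest lift point, held by the fingers (value of joint cam_lever between 1.76 and 2.04 rad and velocity of joint cam_lever between -0.15 and 0.15 rad/s and contact force between the fingers and cam_lever above 0.5 N), for 0.3 s.
At the end, for the whole second after the job is handed in: The fingers hold the lever (contact above 0.5 N) still, within 0.14 rad of highest lift (joint 1.76 to 2.04), and the sanding block lies flat on the tray's floor, released and at rest (centre within 85 x 60 mm of the tray's centre, underside within 10 mm of the floor) (all of step 1 and all of step 2); the arm keeps its last pose, push and grip.
It fails at once if the lever's knob is moved more than 40 mm before the block is in the tray (not (x of sanding_block in the frame of tray_in between -0.085 and 0.085 m and y of sanding_block in the frame of tray_in between -0.06 and 0.06 m and z of sanding_block in the frame of tray_in below 0.01 m and angle between sanding_block's own z axis and vertical below 0.15 rad) and distance of knob from where it was at the start of the episode above 0.04 m).
It fails at once if the bottle, jar or screwdriver is displaced by more than 30 mm or knocked over (distance of any of glue_bottle, varnish_jar, screwdriver from where it was at the start of the episode above 0.03 m or angle between any of glue_bottle, varnish_jar's own z axis and vertical above 0.5 rad).
It also fails if it takes over 53 s, if anything falls off the work surface, if the arm or the gripper's body presses on something with over 40 N, if the wrist force passes 120 N, or if a joint passes its speed limit or range.

### The arm

A 6-joint arm with a two-finger parallel gripper is mounted at the origin on the work surface. World frame = base frame: x ahead of the robot, y to its left, z up, the work surface at z = 0. Lengths are in m, angles in rad, forces in N, time in s.
With the tool pointing down it reaches from about 0.4 to 0.825 m from the base axis. Payload 7 kg.
Tool frame: the origin (TCP) lies midway between the tips of the shut fingers; the grasp point (between the pads) lies 19 mm behind it; z points along the fingers, y is the line along which they close (so a half turn about z gives the same grasp; the last joint's range is limited). The gripper opens to 88 mm and grips with 3 to 60 N. Pads are 19 mm wide; open, the fingers measure 130 mm over their backs; the gripper's body (78 mm by 193 mm) begins 47 mm behind the grasp point.
Start: joints at [-0.922, 0.359, 0.012, 0, -1.224, -0.288], TCP at [0.238, -0.632, 0.227] pointing down, gripper open.
Joint ranges: [-3.07, 3.07], [-1.43, 2.12], [-1.02, 1.25], [-3.03, 1.67], [-3.05, -0], [-3.03, 3.03]. Speed limits (rad/s): [2.39, 2.39, 3.01, 3.14, 3.14, 3.14].

### API

Orientations are given as [roll, pitch, yaw] about the fixed x, y, z axes, in that order (R = Rz(yaw) Ry(pitch) Rx(roll)).
In Python, from station import manip gives the robot as it stands.
- The arm moves only by the tool send_rows, never from a script. Its arguments are lists of equal length, an entry for each row: "twist": the turn, a rotation vector about the tool's x, y, z in units of 6 degrees (1.0 is 6 degrees), a list of three; "travel": the shift along the tool's x, y, z in units of 2.5 cm (1.0 is 2.5 cm), a list of three; "claw": the finger opening in mm, from 0 to 87.6. In form: {"twist": [[wx, wy, wz], ...], "travel": [[dx, dy, dz], ...], "claw": [claw, ...]}. A call has 1 to 10 rows; each row shifts and turns the commanded pose from where the row before left it, along the tool's axes as they then stand; what a row does not reach is not made up. A row lasts 1/10 s, in which the tool goes at most 50 mm and 8.59 degrees, less where a joint would pass 70% of its speed; a pose out of reach is approached as far as the arm can. A call with a number of a shift or a turn outside -1 to 1 is refused whole. A call with a gripper value outside its range is refused whole. The fingers move at their own pace and stop on an object; the grip force is fixed at half the most. Time passes only in rows, so rows that do not move let the fingers close. It gives the time, the measured TCP pose, the force, the opening and the grip force at its end, in the units of the state.
- manip.read_state(): the state, without advancing time (a new reading comes with each control period).
- manip.get_image(name): name is "scene" or "top" or "wrist"; returns a dict with "image" (400x640x3 uint8, red, green, blue), "z_map" (400x640 float32, m along the optical axis (not along the pixel's ray), 0 where there is no reading), "fx", "fy", "cx", "cy" (pixels), "rvec" (rotation vector, rad) and "tvec" (3), from world to camera coordinates, as OpenCV has them. Camera axes: x right, y down, z forward; pixel columns grow to the right and rows downward; lengths in m; the calibration is good to about 2 mm. A picture is of the moment at which its call begins.
- manip.close_job(): hands the job in; it is judged then, once.
The state is a dict: "time": time; "q": joint angles; "dq": joint speeds; "joint_efforts": joint torques, N m; "ee_pos": TCP position; "tool_rot": TCP orientation; "ft_force": force on the tool from outside, world axes, zero at the start; "ft_torque": the same for the moment, N m; "finger_gap": opening from 0.0 (shut) to 1.0 (fully open); "grasp_force": force on a finger pad.
Only numpy, scipy, OpenCV 4.12 (cv2) and the standard library are available. Lean on these libraries where they do the work, as an engineer would, in place of code of your own. Each camera call takes 0.05 s, during which the arm holds its last target. There are 200 camera calls.

## Working session

There is one attempt and no reset: what is moved stays moved. The work goes in short steps, Python scripts to look and compute and a tool call to move; the robot and the scene stay as the last step left them, time stands still between calls to the robot, and variables do not carry over. Pictures are saved under pics/ and viewed, at most 10 in all, crops included, and the job is handed in when it is done.

Besides the shell and the picture viewer there is one more tool, called after "Emit:" as a command line: name --argument value ..., lists and objects as JSON in quotes. send_rows: Moves the arm, as the interface text tells. Shifts and turns lie within -1 to 1; 1 stands for 2.5 cm of shift or 6 degrees of turn. Its arguments: {"type":"object","properties":{"twist":{"type":"array","items":{"type":"array","items":{"type":"number","minimum":-1,"maximum":1}}},"travel":{"type":"array","items":{"type":"array","items":{"type":"number","minimum":-1,"maximum":1}}},"claw":{"type":"array","items":{"type":"number"}}},"required":["twist","travel","claw"]}

```bash
mkdir -p pics
cat > h.py <<'E'
import numpy as np, cv2
from station import manip
def shot(n):
    d=manip.get_image(n); d['R']=cv2.Rodrigues(np.array(d['rvec'],float))[0]; d['t']=np.array(d['tvec'],float).ravel(); return d
def world(d):
    v,u=np.mgrid[0:400,0:640]; z=d['z_map']
    p=np.stack([(u-d['cx'])/d['fx']*z,(v-d['cy'])/d['fy']*z,z],-1)
    w=(p-d['t'])@d['R']; w[z==0]=np.nan; return w
def ray(d,u,v,h):
    r=d['R'].T@np.array([(u-d['cx'])/d['fx'],(v-d['cy'])/d['fy'],1]); c=-d['R'].T@d['t']
    return c+r*(h-c[2])/r[2]
def save(d,n): cv2.imwrite('pics/'+n,d['image'][...,::-1])
E
python3 - <<'E'
from h import *
for n in('top','scene'):
    d=shot(n); save(d,n+'0.png'); np.savez(n+'0.npz',**d); print(n,-d['R'].T@d['t'])
s=manip.read_state(); print(s)
E
```

```text
top [0.43182126 0.06508039 1.14020569]
scene [1.35587597 0.20579738 1.3772768 ]
{'time': 0.1, 'q': array([-9.21897607e-01,  3.59328933e-01,  1.11867205e-02, -3.03757107e-04,
       -1.22409407e+00, -2.88087357e-01]), 'dq': array([-3.79700643e-04, -8.20818322e-04,  2.92812072e-03,  5.53933742e-04,
        1.71518964e-05, -2.15723279e-03]), 'joint_efforts': array([-1.47921295e-03, -5.84165668e+01,  2.93751812e+01,  7.01554075e+00,
        1.01598114e-02, -3.16669775e-05]), 'ee_pos': array([ 0.2381209 , -0.63115818,  0.22572417]), 'tool_rot': array([ 3.14013090e+00, -1.35355679e-04, -2.78088461e+00]), 'ft_force': array([-0.71265458,  0.56702688,  0.13599727]), 'ft_torque': array([0.00185497, 0.01334343, 0.05391892]), 'grasp_force': 0.0, 'finger_gap': 1.0009625565107128}
```

View pics/top0.png

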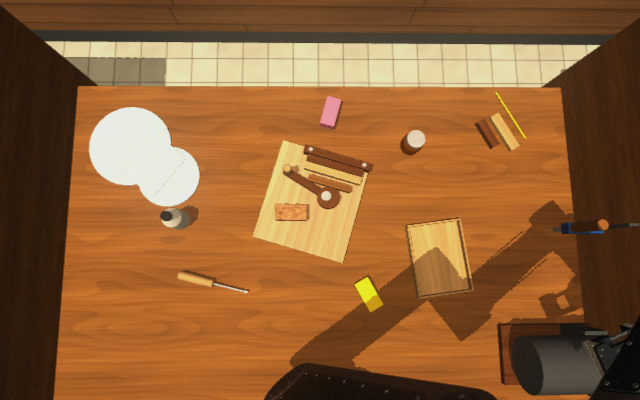

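View pics/scene0.png

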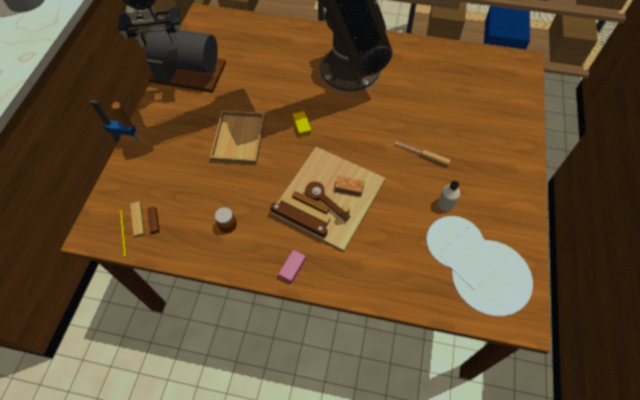

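The top view shows the robot at the bottom, with the image's up being +x. Three things are block-shaped: the cork-orange one at (292,212) on the board, a pink one at (331,112), and a yellow one at (369,294). The cork one fits, because it lies on the board in the lever's path. The pivot is at (326,197), the knob at about (289,170), the tray at (439,258), the jar at (414,142), the bottle at (175,217) and the screwdriver at (212,282). I'll measure these and confirm the block with a crop.

Run:
```python
from h import *
d=dict(np.load('top0.npz')); w=world(d); im=d['image']; hsv=cv2.cvtColor(im,cv2.COLOR_RGB2HSV)
cv2.imwrite('pics/crop0.png',cv2.resize(im[130:270,245:385,::-1],(600,600),interpolation=cv2.INTER_CUBIC))
def box(n,m,reg,h):
    k=np.zeros((400,640),np.uint8); a,b,c,e=reg; k[b:e,a:c]=m[b:e,a:c]
    k=cv2.morphologyEx(k,cv2.MORPH_OPEN,np.ones((3,3)))
    c=max(cv2.findContours(k,0,2)[0],key=cv2.contourArea)[:,0]
    P=np.array([ray(d,u,v,h)[:2] for u,v in c]).astype(np.float32)
    r=cv2.minAreaRect(P); zz=w[...,2][k>0]; print(n,np.round(r[0],4),np.round(r[1],4),r[2],'z',np.nanmedian(zz),len(c)); return r
z=w[...,2]
box('block',(z>.04)&(z<.06),(272,200,312,225),.05)
box('board',(z>.010),(245,130,380,270),.018)
box('tray',(z>.016),(395,205,485,310),.028)
box('knob',(z>.08)&(z<.11),(270,155,310,190),.095)
box('jar',(z>.06),(395,120,435,165),.075)
box('bottle',(z>.1),(150,195,200,240),.13)
box('pivot',(z>.053)&(z<.09),(310,180,345,215),.055)
print(np.round(z[150:215:5,280:340:5]*1000))
for u,v in((292,212),(326,197),(289,170),(439,258)): print(w[v,u])
```

```text
block [0.5527 0.1018] [0.0874 0.0426] 89.71601867675781 z 0.05029231320645984 7
board [0.5929 0.0372] [0.2731 0.3061] 73.18123626708984 z 0.019917362302938398 225
tray [ 0.4301 -0.3984] [0.2093 0.0192] 4.739263534545898 z 0.02669726933452135 61
knob [0.6679 0.1085] [0.0192 0.0225] 89.92662048339844 z 0.09452404153805988 12
jar [ 0.7574 -0.2564] [0.0507 0.0548] 43.13015365600586 z 0.07505086189146642 28
bottle [0.5337 0.4169] [0.0337 0.026 ] 89.71788024902344 z 0.12884480208009044 17Traceback (most recent call last):
  File "<stdin>", line 17, in <module>
  File "<stdin>", line 7, in box
ValueError: max() iterable argument is empty
```

View pics/crop0.png

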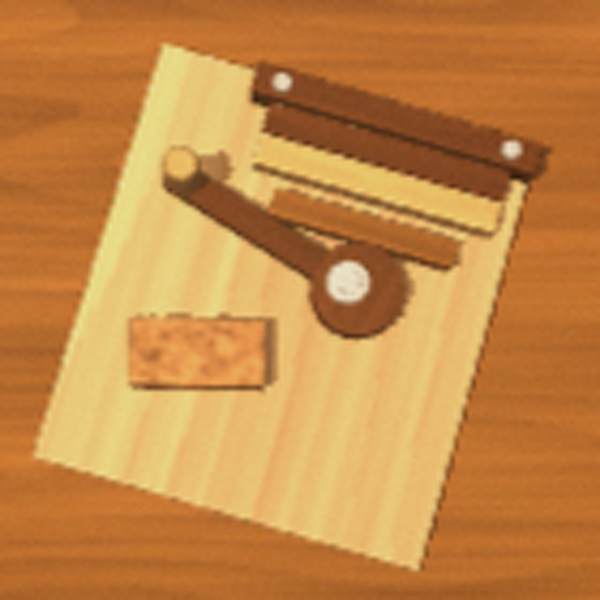

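The crop confirms it: the cork block at crop (200,352) sits in the path of the lever, which runs from the pivot at (347,282) to the knob at (182,165). Next come the tray corners and a pivot check.

```bash
cat >> h.py <<'E'
def rel(xyz,yaw,xyz0=None,yaw0=None):
    s=manip.read_state(); p=s['ee_pos'] if xyz0 is None else np.array(xyz0); y=s['tool_rot'][2] if yaw0 is None else np.radians(yaw0)
    c,t=np.cos(y),np.sin(y); d=np.array(xyz)-p
    # tool x=(c,s,0), y=(s,-c,0), z down
    dy=(np.degrees(y)-yaw+180)%360-180
    return np.round([(c*d[0]+t*d[1])/.025,(t*d[0]-c*d[1])/.025,-d[2]/.025],2), round(dy/6,2)
E
python3 - <<'E'
from h import *
d=dict(np.load('top0.npz')); w=world(d)
c=np.array([ray(d,u,v,.028)[:2] for u,v in((407,226),(459,218),(472,290),(420,297))],np.float32)
print(c.round(3),cv2.minAreaRect(c))
print('pivot',ray(d,245+347/4.286,130+282/4.286,.055),'knob',ray(d,245+182/4.286,130+165/4.286,.095),'block',ray(d,245+199/4.286,130+352/4.286,.05))
print(w[258,439],w[270,450])
e=dict(np.load('scene0.npz')); print('scene block',ray(e,349,185,.05),'knob',ray(e,344,214,.095),'pivot',ray(e,316,190,.055),'tray',ray(e,238,137,.02))
# piecewise: yaw turn applied first in place, then translate in world with yaw -90
print(rel([.5527,.1018,.227],-90), rel([.5527,.1018,.227],-90,None,-90))
print(rel(c.mean(0).tolist()+[.15],-90,[.5527,.1018,.15],-90))
E
```

```text
[[ 0.511 -0.234]
 [ 0.534 -0.387]
 [ 0.328 -0.412]
 [ 0.311 -0.262]] ((0.4216960072517395, -0.3225761353969574), (0.20669209957122803, 0.15490727126598358), 6.960572719573975)
pivot [0.59634835 0.00132621 0.055     ] knob [0.66650413 0.1086257  0.095     ] block [0.55087706 0.09912819 0.05      ]
[ 0.41883611 -0.33032947  0.00448395] [ 0.38409654 -0.35989289  0.00709724]
scene block [0.55993542 0.10075934 0.05      ] knob [0.69123687 0.10842384 0.095     ] pivot [6.03112285e-01 2.96818198e-04 5.50000000e-02] tray [ 0.42623172 -0.3243495   0.02      ]
(array([-22.12,  22.99,  -0.05]), np.float64(-11.56)) (array([-29.32, -12.58,  -0.05]), np.float64(0.0))
(array([17.02,  5.27, -0.  ]), np.float64(0.0))
```

Emit:
send_rows --twist '[[0,0,-1],[0,0,-1],[0,0,-1],[0,0,-1],[0,0,-1],[0,0,-1],[0,0,-1],[0,0,-1],[0,0,-1],[0,0,-1]]' --travel '[[0,0,0],[0,0,0],[0,0,0],[0,0,0],[0,0,0],[0,0,0],[0,0,0],[0,0,0],[0,0,0],[0,0,0]]' --claw '[87,87,87,87,87,87,87,87,87,87]'

```text
time: 1.1
ee_pos: [0.2382, -0.6313, 0.226]
tool_rot: [3.141, 0.001, -1.729]
ft_force: [-0.1, 1.0, -0.5]
finger_gap: 0.992
grasp_force: 0.0
```

Emit:
send_rows --twist '[[0,0,-1],[0,0,-0.56],[0,0,0],[0,0,0],[0,0,0],[0,0,0],[0,0,0],[0,0,0],[0,0,0],[0,0,0]]' --travel '[[0,0,0],[0,0,0],[-1,-0.43,0],[-1,-0.43,0],[-1,-0.43,0],[-1,-0.43,0],[-1,-0.43,0],[-1,-0.43,0],[-1,-0.43,0],[-1,-0.43,0]]' --claw '[87,87,87,87,87,87,87,87,87,87]'

```text
time: 2.1
ee_pos: [0.3243, -0.4303, 0.2263]
tool_rot: [3.141, 0.0, -1.57]
ft_force: [1.1, 0.3, 0.2]
finger_gap: 0.991
grasp_force: 0.0
```

Emit:
send_rows --twist '[[0,0,0],[0,0,0],[0,0,0],[0,0,0],[0,0,0],[0,0,0],[0,0,0],[0,0,0],[0,0,0],[0,0,0]]' --travel '[[-1,-0.43,0],[-1,-0.43,0],[-1,-0.43,0],[-1,-0.43,0],[-1,-0.43,0],[-1,-0.43,0],[-1,-0.43,0],[-1,-0.43,0],[-1,-0.43,0],[-1,-0.43,0]]' --claw '[87,87,87,87,87,87,87,87,87,87]'

```text
time: 3.1
ee_pos: [0.4316, -0.1803, 0.2264]
tool_rot: [3.141, 0.0, -1.57]
ft_force: [0.1, -0.5, 0.2]
finger_gap: 0.991
grasp_force: 0.0
```

Emit:
send_rows --twist '[[0,0,0],[0,0,0],[0,0,0],[0,0,0],[0,0,0],[0,0,0],[0,0,0],[0,0,0],[0,0,0],[0,0,0]]' --travel '[[-1,-0.43,0],[-1,-0.43,0],[-1,-0.43,0],[-1,-0.43,0],[-1,-0.43,0],[-1,-0.43,0],[-1,-0.43,0],[-1,-0.43,0],[-1,-0.43,0],[-1,-0.43,0]]' --claw '[87,87,87,87,87,87,87,87,87,87]'

```text
time: 4.1
ee_pos: [0.5389, 0.0697, 0.2263]
tool_rot: [3.141, -0.0, -1.57]
ft_force: [0.7, -0.6, 0.2]
finger_gap: 0.991
grasp_force: 0.0
```

Emit:
send_rows --twist '[[0,0,0],[0,0,0],[0,0,0],[0,0,0],[0,0,0],[0,0,0],[0,0,0],[0,0,0],[0,0,0],[0,0,0]]' --travel '[[-0.62,-0.26,0],[-0.63,-0.26,0],[0,0,1],[0,0,1],[0,0,1],[0,0,1],[0,0,1],[0,0,1],[0,0,1],[0,0,0.9]]' --claw '[87,87,87,87,87,87,87,87,87,87]'

```text
time: 5.1
ee_pos: [0.5516, 0.0996, 0.0279]
tool_rot: [3.141, -0.0, -1.571]
ft_force: [0.2, 0.5, -0.7]
finger_gap: 0.991
grasp_force: 0.0
```

Emit:
send_rows --twist '[[0,0,0],[0,0,0],[0,0,0],[0,0,0],[0,0,0],[0,0,0],[0,0,0],[0,0,0]]' --travel '[[0,0,0],[0,0,0],[0,0,0],[0,0,0],[0,0,0],[0,0,0],[0,0,0],[0,0,0]]' --claw '[87,35,35,35,35,35,35,35]'

```text
time: 5.9
ee_pos: [0.5521, 0.1, 0.0295]
tool_rot: [-3.141, 0.0, -1.57]
ft_force: [0.1, 0.5, 4.4]
finger_gap: 0.512
grasp_force: 29.9
```

Emit:
send_rows --twist '[[0,0,0],[0,0,0],[0,0,0],[0,0,0],[0,0,0],[0,0,0],[0,0,0],[0,0,0],[0,0,0],[0,0,0]]' --travel '[[0,0,-0.5],[0,0,-1],[0,0,-1],[0,0,-1],[0,0,-0.5],[0.5,0.15,0],[1,0.3,0],[1,0.3,0],[1,0.3,0],[1,0.3,0]]' --claw '[35,35,35,35,35,35,35,35,35,35]'

```text
time: 6.9
ee_pos: [0.5165, -0.0142, 0.1278]
tool_rot: [3.139, -0.0, -1.57]
ft_force: [0.5, 0.6, -1.0]
finger_gap: 0.511
grasp_force: 29.9
```

Emit:
send_rows --twist '[[0,0,0],[0,0,0],[0,0,0],[0,0,0],[0,0,0],[0,0,0],[0,0,0],[0,0,0],[0,0,0],[0,0,0]]' --travel '[[1,0.3,0],[1,0.3,0],[1,0.3,0],[1,0.3,0],[1,0.3,0],[1,0.3,0],[1,0.3,0],[1,0.3,0],[1,0.3,0],[1,0.3,0]]' --claw '[35,35,35,35,35,35,35,35,35,35]'

```text
time: 7.9
ee_pos: [0.4414, -0.2637, 0.1278]
tool_rot: [3.139, 0.001, -1.571]
ft_force: [1.4, -1.0, -1.6]
finger_gap: 0.51
grasp_force: 29.9
```

Emit:
send_rows --twist '[[0,0,0],[0,0,0],[0,0,0],[0,0,0]]' --travel '[[1,0.3,0],[1,0.3,0],[0.5,0.25,0],[0,0,0]]' --claw '[35,35,35,35]'

```text
time: 8.3
ee_pos: [0.4201, -0.3262, 0.1279]
tool_rot: [3.139, 0.001, -1.573]
ft_force: [-0.4, 0.4, -1.8]
finger_gap: 0.515
grasp_force: 29.9
```

Emit:
send_rows --twist '[[0,0,0],[0,0,0],[0,0,0],[0,0,0],[0,0,0],[0,0,0],[0,0,0],[0,0,0]]' --travel '[[0,0,1],[0,0,1],[0,0,1],[0,0,0.7],[0,0,0.3],[0,0,0.2],[0,0,0.15],[0,0,0]]' --claw '[35,35,35,35,35,35,35,35]'

```text
time: 9.1
ee_pos: [0.4223, -0.3251, 0.0205]
tool_rot: [-3.141, -0.0, -1.57]
ft_force: [0.1, -0.0, -2.3]
finger_gap: 0.509
grasp_force: 29.9
```

Emit:
send_rows --twist '[[0,0,0],[0,0,0],[0,0,0],[0,0,0],[0,0,0],[0,0,0],[0,0,0],[0,0,0],[0,0,0],[0,0,0]]' --travel '[[0,0,0],[0,0,0],[0,0,0],[0,0,0],[0,0,0],[0,0,-1],[0,0,-1],[0,0,-1],[0,0,-1],[0,0,-1]]' --claw '[75,75,75,75,75,75,75,75,75,75]'

```text
time: 10.1
ee_pos: [0.4219, -0.3251, 0.1464]
tool_rot: [-3.142, 0.0, -1.57]
ft_force: [0.3, -0.3, 0.6]
finger_gap: 0.857
grasp_force: 0.0
```

Emit:
send_rows --twist '[[0,0,0],[0,0,0],[0,0,0],[0,0,0],[0,0,0],[0,0,0]]' --travel '[[0,0,-1],[0,0,-1],[0,0,-1],[0,0,0],[0,0,0],[0,0,0]]' --claw '[75,75,75,75,75,75]'

```text
time: 10.7
ee_pos: [0.4215, -0.3249, 0.2194]
tool_rot: [3.14, 0.001, -1.57]
ft_force: [-0.3, 0.9, 0.1]
finger_gap: 0.853
grasp_force: 0.0
```

Run:
```python
from h import *
for n in('scene','top'):
    d=shot(n); save(d,n+'1.png'); np.savez(n+'1.npz',**d)
im=cv2.imread('pics/scene1.png'); cv2.imwrite('pics/s1c.png',cv2.resize(im[80:250,190:410],(770,595)))
```

```text
(no output)
```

View pics/s1c.png

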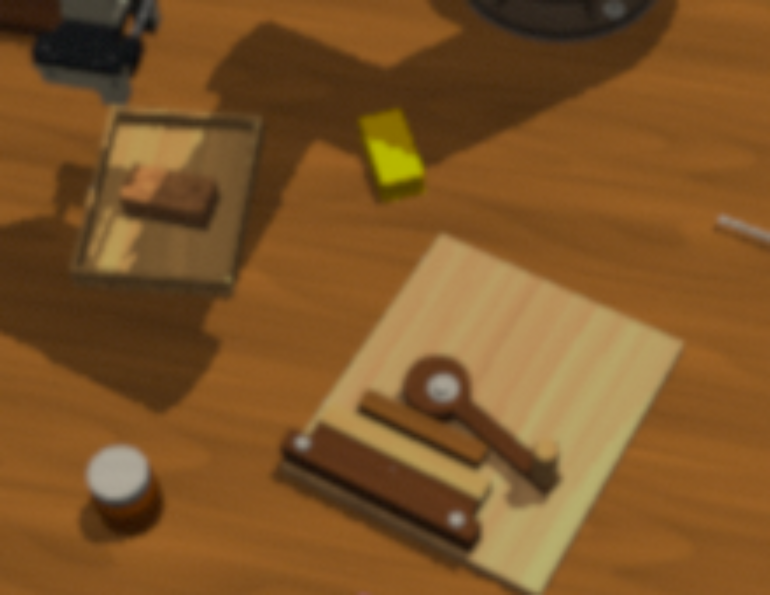

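The block, at crop (168,195), lies flat in the middle of the tray. The lever is unmoved, with the knob top at crop (545,448). Next I'll refine the knob and pivot, then work out the arc.

Run:
```python
from h import *
e=dict(np.load('scene1.npz')); d=dict(np.load('top1.npz'))
print('scene knob',ray(e,345.7,208,.095),'pivot',ray(e,190+442*22/77,80+387*22/77,.055))
for q,r in((d,(270,155,310,190)),(e,(330,195,365,225))):
    w=world(q); m=np.zeros((400,640),bool); a,b,c,f=r; m[b:f,a:c]=1
    k=w[m&(w[...,2]>.091)&(w[...,2]<.1)]; print('knob depth',k.mean(0),(k.max(0)+k.min(0))/2,len(k))
w=world(e); m=(w[...,2]>.01)&(w[...,2]<.1)&(w[...,0]>.4)&(w[...,0]<.8)&(abs(w[...,1]-.03)<.2)
print('scene board',cv2.minAreaRect(w[m][:,:2].astype(np.float32)))
K=np.array([.667,.1085]);P=np.array([.600,0.]);print(rel([.667,.1085,.2194],-90,None,-90))
```

```text
scene knob [0.66983809 0.10959353 0.095     ] pivot [0.60501388 0.00166827 0.055     ]
knob depth [0.66880154 0.10988862 0.09524782] [0.66907571 0.11000383 0.09500859] 50
knob depth [0.67071376 0.11007857 0.09537593] [0.67005463 0.11068022 0.09545085] 41
scene board ((0.590389609336853, 0.022580280900001526), (0.37481504678726196, 0.3810335397720337), 0.7877579927444458)
(array([-17.34,  -9.82,  -0.  ]), np.float64(0.0))
```

Emit:
send_rows --twist '[[0,0,0],[0,0,0],[0,0,0],[0,0,0],[0,0,0],[0,0,0],[0,0,0],[0,0,0],[0,0,0],[0,0,0]]' --travel '[[-0.97,-0.55,0],[-0.97,-0.55,0],[-0.97,-0.55,0],[-0.97,-0.55,0],[-0.97,-0.55,0],[-0.97,-0.55,0],[-0.97,-0.55,0],[-0.97,-0.55,0],[-0.97,-0.55,0],[-0.97,-0.55,0]]' --claw '[75,75,75,75,75,75,75,75,75,75]'

```text
time: 11.8
ee_pos: [0.5596, -0.0815, 0.2194]
tool_rot: [3.14, -0.0, -1.57]
ft_force: [0.0, -0.0, 0.6]
finger_gap: 0.858
grasp_force: 0.0
```

Emit:
send_rows --twist '[[0,0,0],[0,0,0],[0,0,0],[0,0,0],[0,0,0],[0,0,0],[0,0,0],[0,0,0],[0,0,0]]' --travel '[[-0.97,-0.55,0],[-0.97,-0.55,0],[-0.97,-0.55,0],[-0.97,-0.55,0],[-0.97,-0.55,0],[-0.97,-0.55,0],[-0.97,-0.55,0],[-0.9,-0.55,0],[0,0,0]]' --claw '[75,75,75,75,75,75,75,75,75]'

```text
time: 12.7
ee_pos: [0.6702, 0.1121, 0.2183]
tool_rot: [3.14, -0.001, -1.568]
ft_force: [-0.3, 0.7, 0.1]
finger_gap: 0.854
grasp_force: 0.0
```

Emit:
send_rows --twist '[[0,0,1],[0,0,1],[0,0,1],[0,0,1],[0,0,1],[0,0,0.2],[0,0,0],[0,0,0]]' --travel '[[0,0,0],[0,0,0],[0,0,0],[0,0,0],[0,0,0],[0,0,0],[0,0,0],[0,0,0]]' --claw '[75,75,75,75,75,75,75,75]'

```text
time: 13.5
ee_pos: [0.6692, 0.1095, 0.22]
tool_rot: [3.141, -0.0, -2.113]
ft_force: [0.0, -0.3, 0.3]
finger_gap: 0.857
grasp_force: 0.0
```

Run:
```python
from h import *
print(rel([.669,.110,.06],-121), manip.read_state()['ee_pos'], manip.read_state()['q'])
```

```text
(array([-0.01,  0.02,  6.4 ]), np.float64(-0.01)) [0.66917954 0.1094617  0.22002432] [ 4.48906523e-01  3.67692147e-01  1.04419045e-02 -1.55293351e-05
 -1.21406990e+00 -9.90721495e-01]
```

Emit:
send_rows --twist '[[0,0,0],[0,0,0],[0,0,0],[0,0,0],[0,0,0],[0,0,0],[0,0,0],[0,0,0]]' --travel '[[0,0,1],[0,0,1],[0,0,1],[0,0,1],[0,0,1],[0,0,1],[0,0,0.4],[0,0,0]]' --claw '[75,75,75,75,75,75,75,75]'

```text
time: 14.3
ee_pos: [0.6684, 0.1093, 0.0587]
tool_rot: [3.14, -0.003, -2.114]
ft_force: [0.6, -0.8, 1.0]
finger_gap: 0.851
grasp_force: 0.0
```

Emit:
send_rows --twist '[[0,0,0],[0,0,0],[0,0,0],[0,0,0],[0,0,0],[0,0,0],[0,0,0],[0,0,0],[0,0,0],[0,0,0]]' --travel '[[0,0,0],[0,0,0],[0,0,0],[0,0,0],[0,0,0],[0,0,0],[0,0,0],[0,0,0],[0,0,0],[0,0,0]]' --claw '[15,15,15,15,15,15,15,15,15,15]'

```text
time: 15.3
ee_pos: [0.6693, 0.1097, 0.0604]
tool_rot: [-3.142, -0.0, -2.115]
ft_force: [-0.1, -0.5, 1.1]
finger_gap: 0.269
grasp_force: 30.0
```

Run:
```python
from h import *
# simulate constant rows: shift along pre-turn axes; lever from 58.9 to 163.2 about P
P=np.array([.602,-.001]); s=manip.read_state(); print(s['ee_pos'],s['ft_force'])
v=s['ee_pos'][:2]-P; r=np.hypot(*v); a0=np.degrees(np.arctan2(v[1],v[0])); print('r,a0',r,a0)
n=26; st=4.0; y0=np.degrees(s['tool_rot'][2])
p=lambda a: np.r_[P+.1295*np.array([np.cos(np.radians(a)),np.sin(np.radians(a))]),.06]
for k in(0,1,25): print(rel(p(a0+st*(k+1)),y0+st*(k+1),p(a0+st*k),y0+st*k))
```

```text
[0.66934962 0.10970851 0.06036873] [-0.12240176 -0.46123748  1.1135334 ]
r,a0 0.12958528146421208 58.685722051164454
(array([ 0.01,  0.36, -0.  ]), np.float64(-0.67))
(array([ 0.01,  0.36, -0.  ]), np.float64(-0.67))
(array([ 0.01,  0.36, -0.  ]), np.float64(-0.67))
```

Emit:
send_rows --twist '[[0,0,-0.667],[0,0,-0.667],[0,0,-0.667],[0,0,-0.667],[0,0,-0.667],[0,0,-0.667],[0,0,-0.667],[0,0,-0.667],[0,0,0],[0,0,0]]' --travel '[[0.013,0.362,0],[0.013,0.362,0],[0.013,0.362,0],[0.013,0.362,0],[0.013,0.362,0],[0.013,0.362,0],[0.013,0.362,0],[0.013,0.362,0],[0,0,0],[0,0,0]]' --claw '[15,15,15,15,15,15,15,15,15,15]'

```text
time: 16.3
ee_pos: [0.6008, 0.13, 0.0605]
tool_rot: [-3.14, 0.002, -1.555]
ft_force: [-0.5, 5.8, -2.1]
finger_gap: 0.263
grasp_force: 30.0
```

```bash
cat > c.py <<'E'
from h import *
P=np.array([.602,-.001]); s=manip.read_state(); v=s['ee_pos'][:2]-P
print(s['ee_pos'],np.hypot(*v),np.degrees(np.arctan2(v[1],v[0])),s['ft_force'],s['finger_gap'],s['grasp_force'],s['tool_rot'])
E
python3 c.py
```

```text
[0.60075086 0.13003217 0.06048464] 0.13103812621598898 90.54618786461164 [-0.45221739  5.83620164 -2.12892633] 0.262991193379982 30.00011239084415 [-3.13983272e+00  2.10041321e-03 -1.55524999e+00]
```

Emit:
send_rows --twist '[[0,0,-0.667],[0,0,-0.667],[0,0,-0.667],[0,0,-0.667],[0,0,-0.667],[0,0,-0.667],[0,0,-0.667],[0,0,-0.667],[0,0,0],[0,0,0]]' --travel '[[0.013,0.362,0],[0.013,0.362,0],[0.013,0.362,0],[0.013,0.362,0],[0.013,0.362,0],[0.013,0.362,0],[0.013,0.362,0],[0.013,0.362,0],[0,0,0],[0,0,0]]' --claw '[15,15,15,15,15,15,15,15,15,15]'

```text
time: 17.3
ee_pos: [0.5314, 0.1104, 0.0605]
tool_rot: [-3.139, 0.003, -0.997]
ft_force: [-7.8, 17.0, 2.1]
finger_gap: 0.268
grasp_force: 30.0
```

```bash
python3 c.py
```

```text
[0.53137752 0.11044267 0.06048444] 0.13193560728465414 122.36289691949034 [-7.82315138 16.98653908  2.12011513] 0.2675292740927096 30.00367942149751 [-3.13883700e+00  2.87490993e-03 -9.96695818e-01]
```

Run:
```python
from h import *
P=np.array([.6004,.0003]); st=4.1
p=lambda a: np.r_[P+.13*np.array([np.cos(np.radians(a)),np.sin(np.radians(a))]),.06]
y0=-57.1;a=122.2
print(rel(p(a+st),y0+st,[.532,.1081,.06],y0)); print(rel(p(a+2*st),y0+2*st,p(a+st),y0+st)); print(p(163.2))
```

```text
(array([-0.08,  0.35, -0.  ]), np.float64(-0.68))
(array([ 0.01,  0.37, -0.  ]), np.float64(-0.68))
[0.47594847 0.03787413 0.06      ]
```

Emit:
send_rows --twist '[[0,0,-0.683],[0,0,-0.683],[0,0,-0.683],[0,0,-0.683],[0,0,-0.683],[0,0,-0.683],[0,0,-0.683],[0,0,-0.683],[0,0,-0.683],[0,0,-0.683]]' --travel '[[-0.08,0.35,0],[0.013,0.372,0],[0.013,0.372,0],[0.013,0.372,0],[0.013,0.372,0],[0.013,0.372,0],[0.013,0.372,0],[0.013,0.372,0],[0.013,0.372,0],[0.013,0.372,0]]' --claw '[15,15,15,15,15,15,15,15,15,15]'

```text
time: 18.3
ee_pos: [0.4752, 0.0374, 0.0603]
tool_rot: [-3.141, 0.002, -0.279]
ft_force: [-7.5, 8.5, 4.4]
finger_gap: 0.267
grasp_force: 30.0
```

Emit:
send_rows --twist '[[0,0,0],[0,0,0],[0,0,0],[0,0,0],[0,0,0]]' --travel '[[0,0,0],[0,0,0],[0,0,0],[0,0,0],[0,0,0]]' --claw '[15,15,15,15,15]'

```text
time: 18.8
ee_pos: [0.4752, 0.0373, 0.0603]
tool_rot: [-3.142, 0.002, -0.282]
ft_force: [-9.1, 7.4, 6.3]
finger_gap: 0.263
grasp_force: 30.0
```

```bash
python3 c.py
python3 - <<'E'
from h import *
d=shot('scene'); im=d['image'][80:250,190:410,::-1]; cv2.imwrite('pics/s2c.png',cv2.resize(im,(770,595))); np.savez('scene2.npz',**d)
E
```

```text
[0.47521472 0.03730791 0.06026227] 0.13244622767082362 163.18791521622109 [-9.05056801  7.3581852   6.28568019] 0.2630515565287622 30.000660829246044 [-3.14156047e+00  2.04070953e-03 -2.81699886e-01]
```

View pics/s2c.png

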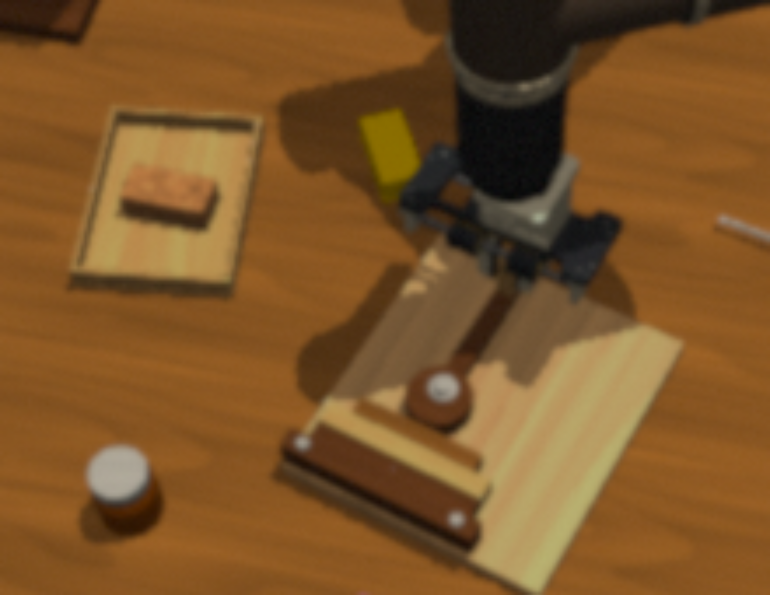

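The lever runs from the pivot at crop (440,395) to the gripped knob at (510,290). It is parallel to the board's sides and square to the jaw, and the block is still flat in the tray at (168,195). The knob bearing is 163.2° against a target of 163.2°, so I'm handing in.

```bash
python3 -c "
from station import manip
print(manip.close_job())"
```

```text
the job is handed in; nothing more can be done
None
```

I laid the sanding block flat in the middle of the tray, swung the lever to the cam's highest lift, and handed the job in at about 19 s with the fingers still holding the knob; the hand-in returned no verdict.

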